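# Unstack the hot food containers onto their trivets

## Task

The hot takeaway containers stand stacked on the glass table. Take the stack apart and set each container, upright, in the middle of the cork trivet cut to its shape and size: the long box on the long trivet and the square box on the square one, both lined up with the trivet's edges, the round tub on the larger round trivet and the little sauce pot on the small round one. Set them down without dropping or tipping any, and leave the bottle and the roll carton where they are.

Things in the scene. Friction and masses are not known exactly. Their poses are not given: they have to be found in the camera images.
- long_box_mid (a point): White, lid closed with a grey seam line all round. 46 mm high; this point is its centre, 23 mm above its underside; z up. Long rectangular foam box, 180 mm along its x, 62 mm along its y, about 0.4 kg. It is the bottom of the stack and stands on the table; the square box and the round tub stand side by side on its lid, about 48 mm from its middle toward either end (which is at which end varies), and so must come off first.
- square_box_mid (a point): White, lid closed with a grey seam line all round. 46 mm high; this point is its centre, 23 mm above its underside; z up. Square foam box, 60 mm by 60 mm, about 0.2 kg, sides nearly parallel to the long box it stands on. The sauce pot may stand on it.
- round_tub_mid (a point): White, lid closed with a grey seam line all round. 46 mm high; this point is its centre, 23 mm above its underside; z up. Round tub, 62 mm in diameter, about 0.2 kg, standing on the long box. The sauce pot may stand on it.
- sauce_pot_mid (a point): White, lid closed with a grey seam line all round. 46 mm high; this point is its centre, 23 mm above its underside; z up. Small round sauce pot, 40 mm in diameter, about 0.08 kg, the top of the stack: it stands on either the square box or the round tub.
- long_trivet: Rectangular trivet, 212 mm along its x, 94 mm along its y. Fixed cork mat 6 mm thick, lying flat on the table; origin at the centre of its underside, so its top is 6 mm above the table. Which trivet lies where varies.
- square_trivet: Square trivet, 92 mm by 92 mm, edges along its x and y. Fixed cork mat 6 mm thick, lying flat on the table; origin at the centre of its underside, so its top is 6 mm above the table. Which trivet lies where varies.
- round_trivet: Larger round trivet, 94 mm in diameter. Fixed cork mat 6 mm thick, lying flat on the table; origin at the centre of its underside, so its top is 6 mm above the table. Which trivet lies where varies.
- pot_trivet: Small round trivet, 70 mm in diameter. Fixed cork mat 6 mm thick, lying flat on the table; origin at the centre of its underside, so its top is 6 mm above the table. Which trivet lies where varies.
- soap_bottle: Bystander, to be left alone: upright blue plastic bottle with a white cap, 60 mm in diameter, 120 mm high, loose, beyond the work on the far side; origin at the centre of its underside.
- roll_carton: Bystander, to be left alone: yellow carton for a roll of foil, 300 mm along its y, 50 mm by 50 mm in section, loose, lying beyond the work on the far side; origin at the centre of its underside.
There are look-alikes about, which are no part of the job. Of the things shaped like the part that bears long_box_mid, the white one is meant.

How it is judged:
By the outcome, as a careful person would: the job done as asked, in the order asked, and still so for the second after the job is handed in, with the robot touching nothing.
It also fails if it takes over 128 s, if anything falls off the work surface, if the arm or the gripper's body presses on something with over 40 N, if the wrist force passes 120 N, or if a joint passes its speed limit or range.

## Robot

A 6-joint arm with a two-finger parallel gripper is mounted at the origin on the work surface. World frame = base frame: x ahead of the robot, y to its left, z up, the work surface at z = 0. Lengths are in mm, angles in rad, forces in N, time in s.
With the tool pointing down it reaches from about 275 to 1000 mm from the base axis. Payload 8.4 kg.
Tool frame: the origin (TCP) lies at the very end of the fingers, on their centre line; the grasp point (between the pads) lies 19 mm behind it; z points along the fingers, y is the direction in which the jaws open and shut (so a half turn about z gives the same grasp; the last joint's range is limited). The gripper opens to 85 mm and grips with 20 to 120 N. Pads are 22 mm wide; open, the fingers measure 114 mm over their backs; the gripper's body (76 mm by 85 mm) begins 54 mm behind the grasp point. The pads swing forward as they close: fully open they stand 13 mm farther back than shut.
Start: joints at [1.202, 0.353, 1.633, -0, 1.155, -0.002], TCP at [224.143, 583.428, 231.281] pointing down, gripper open.
Joint ranges: [-2.63, 2.63], [-0.92, 2.1], [0.06, 2.66], [-1.3, 4.44], [0, 2.69], [-3.02, 3.02]. Speed limits (rad/s): [2.22, 2.22, 2.79, 3.14, 3.14, 3.14].

## Interface

Orientations are given as [roll, pitch, yaw] about the fixed x, y, z axes, in that order (R = Rz(yaw) Ry(pitch) Rx(roll)).
In Python, from rig import readout, grab_frame, calibration, r gives the robot as it stands. The module is installed in compiled form; this text tells all that it offers.
- The arm moves only by the tool play_rows, never from a script. Its argument "rows" is a list of rows, each a list of 3 entries, a list of its own where there are three numbers: the closure in counts, from 0 (fully open) to 255 (shut), then the shift along the tool's x, y, z in cm, then the turn, a rotation vector about the tool's x, y, z in rad. In form: [[gripper, [dx, dy, dz], [rx, ry, rz]], ...]. A call has 1 to 12 rows; each row is the pose to reach, as a shift and turn from the pose commanded when the call began, along the tool's axes at that moment; what a row does not reach only later rows make up. A row lasts 1/12 s, in which the tool goes at most 41.7 mm and 7.16 degrees, less where a joint would pass 70% of its speed; a pose out of reach is approached as far as the arm can. A call with a gripper value outside its range is refused whole. The fingers move at their own pace and stop on an object; "squeeze" is the grip in N (left out, the last holds). Time passes only in rows, so rows that repeat a pose let the fingers close. It gives the time, the measured TCP pose, the force and the opening at its end, in the units of the state.
- readout.sense(): the state, without advancing time (a new reading comes with each control period).
- grab_frame(name): name is "side" or "top" or "wrist"; returns (picture, depth): 420x560x3 uint8, red, green, blue; 420x560 float32, mm along the optical axis (not along the pixel's ray), 0 where there is no reading.
- calibration(name): a dict with "vfov" (degrees; the focal length in pixels is half the picture's height over the tangent of half this angle, whatever the lens; pixels are square), "cx", "cy" (the principal point, pixels), "cam_to_world" (4x4, takes a point from camera to world coordinates). Camera axes: x right, y down, z forward; pixel columns grow to the right and rows downward; lengths in mm; the calibration is good to about 2 mm. A picture is of the moment at which its call begins: read the wrist's pose just before it. calibration takes no time and is no camera call; for the wrist camera it gives the pose at the moment of the call.
- r.sign_off(): hands the job in, once; it reports no verdict.
The state is a dict: "clock": time; "qpos": joint angles; "qvel": joint speeds; "joint_efforts": joint torques, N m; "eef_pos": TCP position; "tcp_rot": TCP orientation; "contact_force": force on the tool from outside, world axes, zero at the start; "wrist_torque": the same for the moment, N m; "opening": opening from 0.0 (shut) to 1.0 (fully open).
Only numpy, scipy, OpenCV 4.12 (cv2) and the standard library are available. Lean on these libraries where they do the work, as an engineer would, in place of code of your own. Each camera call takes 0.05 s, during which the arm holds its last target.

## Working session

There is one attempt and no reset: what is moved stays moved. The work goes in short steps, Python scripts to look and compute and a tool call to move; the robot and the scene stay as the last step left them, time stands still between calls to the robot, and variables do not carry over. Pictures are saved under pics/ and viewed, and the job is handed in when it is done.

Besides the shell and the picture viewer there is one more tool, called after "Request:" by a JSON object that holds its "name" and its "arguments". play_rows: Moves the arm, as the interface text tells. Its arguments: {"type":"object","properties":{"rows":{"type":"array"},"squeeze":{"type":"number"}},"required":["rows"]}

```bash
mkdir -p pics; cat > h.py <<'E'
import numpy as np, cv2
from rig import readout, grab_frame, calibration, r
def shot(name,fn):
    c=calibration(name); p,d=grab_frame(name)
    cv2.imwrite('pics/'+fn+'.png',p[:,:,::-1]); np.savez('pics/'+fn+'.npz',p=p,d=d,**{k:np.array(v) for k,v in c.items()})
    return p,d,c
def load(fn):
    z=np.load('pics/'+fn+'.npz'); return z['p'],z['d'],{k:z[k] for k in('vfov','cx','cy','cam_to_world')}
def ray(c,u,v,z):
    f=210/np.tan(np.radians(c['vfov'])/2); T=np.array(c['cam_to_world'])
    u=np.atleast_1d(u).astype(float);v=np.atleast_1d(v).astype(float)
    d=np.stack([(u-c['cx'])/f,(v-c['cy'])/f,np.ones_like(u)],-1)@T[:3,:3].T
    o=T[:3,3]; s=(z-o[2])/d[:,2]; return o+d*s[:,None]
def cloud(d,c):
    f=210/np.tan(np.radians(c['vfov'])/2); T=np.array(c['cam_to_world'])
    v,u=np.mgrid[:d.shape[0],:d.shape[1]]
    P=np.stack([(u-c['cx'])/f*d,(v-c['cy'])/f*d,d],-1)
    return P@T[:3,:3].T+T[:3,3]
E
python3 - <<'E'
from h import *
print(readout.sense())
for n in('side','top','wrist'):
    p,d,c=shot(n,n+'0'); print(n,c)
E
```

```text
{'clock': 0.0, 'qpos': array([ 1.20159666e+00,  3.53624844e-01,  1.63415007e+00, -7.31642708e-06,
        1.15515808e+00, -2.39293245e-03]), 'qvel': array([ 1.13796449e-03, -2.50621442e-04,  1.65795322e-03, -7.98322226e-05,
        5.97685997e-05,  7.93188173e-04]), 'joint_efforts': array([-4.34169837e-03, -6.05255270e+01, -3.42056429e+01, -3.60150134e-04,
        9.28063964e-03, -1.14097804e-05]), 'eef_pos': array([223.97622772, 582.98589343, 230.56939822]), 'tcp_rot': array([-3.14025230e+00,  3.48216768e-06,  2.77478888e+00]), 'contact_force': array([ 0.25176218, -0.39579114,  0.65971115]), 'wrist_torque': array([-0.02730545, -0.00656348,  0.01895087]), 'opening': 0.9995993649710302}
side {'vfov': 55.48507573012145, 'cx': 279.7367020334781, 'cy': 209.3542017047047, 'cam_to_world': array([[ 9.01447375e-01, -2.81433385e-01,  3.28919261e-01,
         2.33451012e+02],
       [-4.32657882e-01, -6.10554003e-01,  6.63348300e-01,
        -6.24942520e+02],
       [ 1.41346141e-02, -7.40283094e-01, -6.72146676e-01,
         7.21951620e+02],
       [ 0.00000000e+00,  0.00000000e+00,  0.000000
[... 221 characters left out ...]

       [-9.98545983e-01,  5.31034576e-02, -9.27056166e-03,
         9.68719669e+00],
       [-2.18454249e-03, -2.11696064e-01, -9.77333108e-01,
         1.54182823e+03],
       [ 0.00000000e+00,  0.00000000e+00,  0.00000000e+00,
         1.00000000e+00]])}
wrist {'vfov': 64.96732860567055, 'cx': 276.6090286132103, 'cy': 210.94418177460605, 'cam_to_world': array([[ 3.59005504e-01,  8.88469597e-01,  2.85896525e-01,
         1.50927666e+02],
       [ 9.33335161e-01, -3.41509937e-01, -1.10708808e-01,
         6.10320979e+02],
       [-7.24905453e-04,  3.06582350e-01, -9.51843862e-01,
         3.72378470e+02],
       [ 0.00000000e+00,  0.00000000e+00,  0.00000000e+00,
         1.00000000e+00]])}
```

View pics/top0.png

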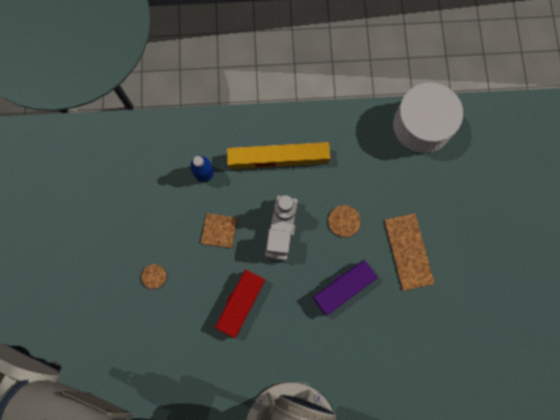

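View pics/side0.png

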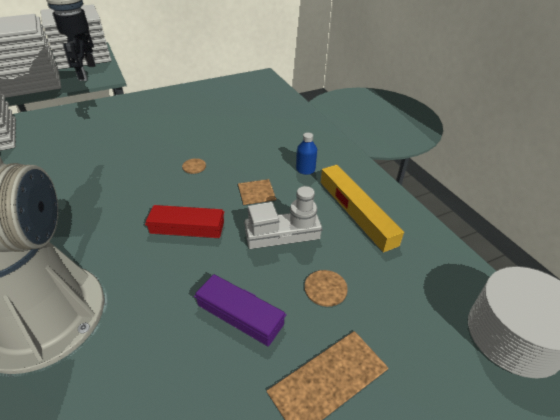

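View pics/wrist0.png

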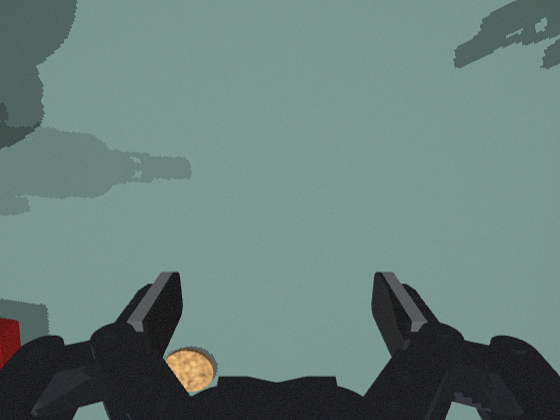

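The top view shows the white stack at (282,228): the long box, with the square box on the near end (280,243) and the tub with the pot on the far end (285,205). The look-alike long boxes are red (240,304) and purple (345,288), and the white one is meant. The trivets are pot (154,276), square (219,231), round (344,221) and long (409,252).

```bash
cat > m.py <<'E'
from h import *
for n in('top0','side0'):
    p,d,c=load(n); hsv=cv2.cvtColor(p,cv2.COLOR_RGB2HSV)
    m=cv2.inRange(hsv,(5,60,60),(20,215,255))
    m=cv2.morphologyEx(m,cv2.MORPH_CLOSE,np.ones((5,5)))
    cs,_=cv2.findContours(m,cv2.RETR_EXTERNAL,cv2.CHAIN_APPROX_NONE)
    for k in cs:
        if cv2.contourArea(k)<150: continue
        k=k[:,0]; P=ray(c,k[:,0],k[:,1],6.)
        (cx,cy),(w,h),a=cv2.minAreaRect(P[:,:2].astype(np.float32))
        M=cv2.moments(P[:,:2].astype(np.float32).reshape(-1,1,2))
        print(n,k.mean(0).round(),'rect',np.round([cx,cy,w,h,a],1),'cent',round(M['m10']/M['m00'],1),round(M['m01']/M['m00'],1),'area',abs(round(M['m00'])))
p,d,c=load('top0'); P=cloud(d,c)
print('depth valid',(d>0).mean())
for (v,u) in((276,154),(231,219),(221,344),(252,409),(350,200),(243,280),(205,285),(198,285)): print(u,v,P[v,u].round(1))
E
python3 m.py
python3 - <<'E'
from h import *
for n,(x0,x1,y0,y1) in(('top0',(255,315,180,270)),('side0',(235,335,175,255))):
    p,d,c=load(n); cv2.imwrite(f'pics/{n}c.png',cv2.resize(p[y0:y1,x0:x1,::-1],None,fx=6,fy=6,interpolation=cv2.INTER_CUBIC))
E
```

```text
top0 [153. 276.] rect [434.8 370.5  72.5  68.8  86.9] cent 434.5 370.9 area 3954
top0 [409. 252.] rect [ 467.  -367.5  214.1   97.3    9.3] cent 467.0 -367.5 area 19838
top0 [218. 230.] rect [558.4 180.5  94.9  94.1  78.3] cent 558.1 180.8 area 8315
top0 [344. 221.] rect [ 567.4 -187.9   94.2   92.8   86.9] cent 567.0 -187.8 area 7032
side0 [325. 381.] rect [ 465.  -370.6  214.    97.4    9.2] cent 469.6 -367.2 area 18844
side0 [326. 288.] rect [ 565.4 -190.6   97.    92.1   63.9] cent 565.3 -189.7 area 6967
side0 [256. 192.] rect [556.8 177.8  96.5  92.   78.2] cent 556.8 177.7 area 8183
side0 [194. 166.] rect [431.8 366.6  71.3  69.8  65.5] cent 433.0 368.0 area 3904
depth valid 0.9958460884353741
154 276 [434.3 368.4   8.4]
219 231 [555.1 178.6   9.2]
344 221 [ 565.1 -187.4    8.8]
409 252 [ 464.2 -368.6    4.8]
200 350 [221.2 242.4   1.1]
280 243 [496.8   3.3  89.2]
285 205 [590.8 -15.4 141.4]
285 198 [609.8 -16.5 143. ]
```

View pics/top0c.png

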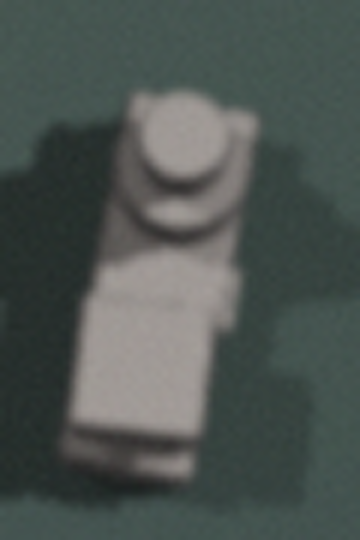

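View pics/side0c.png

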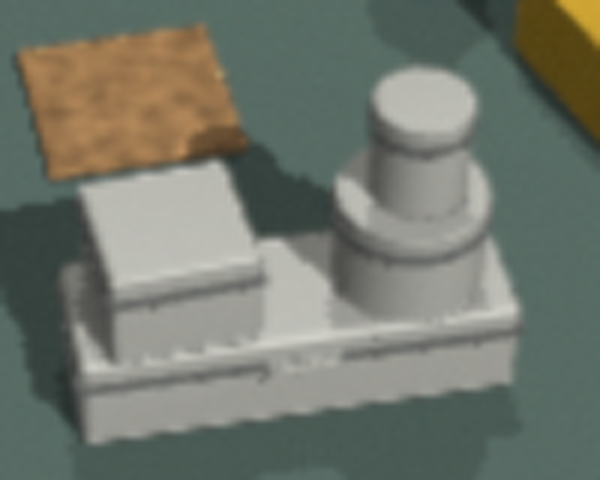

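```bash
cat > s.py <<'E'
from h import *
import sys
def rep(n):
    p,d,c=load(n); P=cloud(d,c); X=P[...,0];Y=P[...,1];Z=P[...,2]
    R=(X>380)&(X<680)&(Y>-120)&(Y<120)&(d>0)
    # restrict to white-ish
    hsv=cv2.cvtColor(p,cv2.COLOR_RGB2HSV); R&=(hsv[...,1]<60)
    for lab,z0,z1,zt in(('pot',125,150,138),('mid',80,104,92),('long',36,56,46)):
        m=(R&(Z>z0)&(Z<z1)).astype(np.uint8)
        nn,L,st,ce=cv2.connectedComponentsWithStats(m)
        for i in range(1,nn):
            if st[i,4]<40: continue
            v,u=np.where(L==i); Q=ray(c,u,v,float(zt))[:,:2]
            (cx,cy),(w,h),a=cv2.minAreaRect(Q.astype(np.float32))
            print(n,lab,'px',ce[i].round(),st[i,4],'medZ',np.median(Z[L==i]).round(1),'rect',np.round([cx,cy,w,h,a],1),'mean',Q.mean(0).round(1))
if __name__=='__main__':
    for n in sys.argv[1:]: rep(n)
E
python3 s.py top0 side0
```

```text
top0 pot px [285. 202.] 187 medZ 137.0 rect [598.5 -17.1  40.8  40.2  24. ] mean [598.6 -16.8]
top0 mid px [285. 210.] 210 medZ 91.5 rect [594.2 -15.8  61.3  57.1  86.9] mean [587.1 -14.6]
top0 mid px [278. 241.] 506 medZ 92.2 rect [502.4   7.6  62.4  62.9  80.1] mean [502.7   7.5]
top0 long px [282. 224.] 294 medZ 46.2 rect [562.6  -8.4  68.8  56.5  75.8] mean [559.6  -6.2]
top0 long px [276. 255.] 114 medZ 45.9 rect [469.6  16.8  63.8  16.4  78.7] mean [469.8  15.5]
side0 pot px [305. 194.] 226 medZ 137.9 rect [593.9 -23.3  53.6  38.8  60.8] mean [594.2 -24.1]
side0 mid px [303. 211.] 319 medZ 92.0 rect [589.9 -27.6  64.4  62.7  55.6] mean [587.8 -30.7]
side0 mid px [262. 214.] 567 medZ 92.3 rect [498.7   0.7  72.4  62.9  80.3] mean [4.982e+02 1.000e-01]
side0 long px [281. 228.] 808 medZ 46.1 rect [545.5 -11.7  77.3 181.5  74.7] mean [538.9 -19.4]
```

```bash
cat > plan.py <<'E'
import sys,numpy as np
# usage: plan cx cy cz cyaw  tx ty tz tyaw
a=[float(x) for x in sys.argv[1:]]
c,t=np.array(a[:3]),np.array(a[4:7]);y=a[3]
R=np.array([[np.cos(y),np.sin(y),0],[np.sin(y),-np.cos(y),0],[0,0,-1]])
d=R.T@(t-c); print('shift cm',(d/10).round(3),'rz',round(y-a[7],4),'dist',round(np.linalg.norm(d),1),'rows>=',np.ceil(max(np.linalg.norm(d)/41.7,abs(y-a[7])/.125)))
E
python3 plan.py 224.143 583.428 231.281 2.7748 500 5 330 2.92
```

```text
shift cm [-46.495 -44.102  -9.872] rz -0.1452 dist 648.4 rows>= 16.0
```

Request:
{"name": "play_rows", "arguments": {"rows": [[0, [-23.2, -22.1, -9.87], [0, 0, -0.07]], [0, [-46.5, -44.1, -9.87], [0, 0, -0.145]], [0, [-46.5, -44.1, -9.87], [0, 0, -0.145]], [0, [-46.5, -44.1, -9.87], [0, 0, -0.145]], [0, [-46.5, -44.1, -9.87], [0, 0, -0.145]], [0, [-46.5, -44.1, -9.87], [0, 0, -0.145]], [0, [-46.5, -44.1, -9.87], [0, 0, -0.145]], [0, [-46.5, -44.1, -9.87], [0, 0, -0.145]], [0, [-46.5, -44.1, -9.87], [0, 0, -0.145]], [0, [-46.5, -44.1, -9.87], [0, 0, -0.145]], [0, [-46.5, -44.1, -9.87], [0, 0, -0.145]], [0, [-46.5, -44.1, -9.87], [0, 0, -0.145]]]}}

```text
clock: 1.15
eef_pos: [436.8, 136.0, 309.2]
tcp_rot: [3.141, 0.0, 2.92]
contact_force: [1.4, 0.4, 0.4]
opening: 0.999
```

```bash
python3 -c "
from h import *
s=readout.sense();print(s['eef_pos'],s['tcp_rot'],s['qvel'].round(3))"; python3 plan.py 437 136 309 2.92 500 5 330 2.92
```

```text
[436.84223328 136.02740518 309.18149975] [3.14139340e+00 2.92071745e-04 2.91996128e+00] [-1.081e+00  3.800e-02 -1.970e-01 -1.000e-03  1.520e-01 -1.072e+00]
shift cm [ -9.025 -11.395  -2.1  ] rz 0.0 dist 146.9 rows>= 4.0
```

Request:
{"name": "play_rows", "arguments": {"rows": [[0, [-9.0, -11.4, -2.1], [0, 0, 0]], [0, [-9.0, -11.4, -2.1], [0, 0, 0]], [0, [-9.0, -11.4, -2.1], [0, 0, 0]], [0, [-9.0, -11.4, -2.1], [0, 0, 0]], [0, [-9.0, -11.4, -2.1], [0, 0, 0]], [0, [-9.0, -11.4, -2.1], [0, 0, 0]], [0, [-9.0, -11.4, -2.1], [0, 0, 0]]]}}

```text
clock: 1.73
eef_pos: [498.8, 7.3, 329.4]
tcp_rot: [3.141, -0.001, 2.919]
contact_force: [-0.1, -0.4, -0.5]
opening: 1.003
```

```bash
python3 - <<'E'
from h import *
s=readout.sense();print(s['eef_pos'],s['tcp_rot'],s['qvel'].round(3))
shot('wrist','w1')
E
python3 s.py w1
```

```text
[498.78832628   7.30464082 329.38301772] [ 3.14138632e+00 -1.07328220e-03  2.91926634e+00] [ 0.023 -0.006  0.008 -0.001  0.     0.   ]
w1 pot px [275. 270.] 1041 medZ 136.8 rect [595.5 -17.8  39.6  44.   77.2] mean [595.1 -17.7]
w1 mid px [277. 177.] 2706 medZ 90.8 rect [501.1   6.3  61.2  61.9  80.1] mean [500.5   6.4]
w1 mid px [275. 244.] 1073 medZ 90.8 rect [588.6 -15.7  63.   54.   75.5] mean [583.5 -14.3]
w1 long px [277. 144.] 510 medZ 44.6 rect [469.   15.1  61.3  15.   77.2] mean [468.7  14. ]
w1 long px [278. 215.] 1081 medZ 45.0 rect [570.1  -9.8  61.7  56.6  75.6] mean [562.1  -6.1]
```

View pics/w1.png

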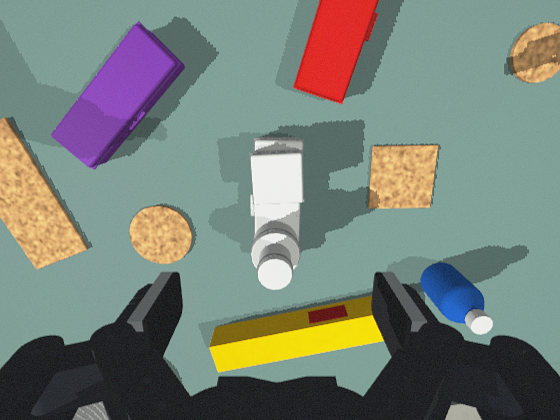

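```bash
sed -i "s/for n in('top0','side0')/import sys\nfor n in sys.argv[1:]/; /^p,d,c=load('top0')/,\$d" m.py; python3 m.py w1; for n in 0; do python3 plan.py 499.1 7 330 2.92 597.5 -17.5 200 2.92; python3 plan.py 499.1 7 330 2.92 597.5 -17.5 100 2.92;done
```

```text
w1 [161. 234.] rect [ 566.9 -189.1   93.    95.1   27.9] cent 566.7 -189.3 area 6875
w1 [402. 176.] rect [558.4 176.9  92.3  91.9  77.7] cent 558.1 177.0 area 8181
w1 [ 30. 198.] rect [ 466.8 -368.6  211.9   97.6    9. ] cent 487.5 -358.0 area 14889
w1 [538.  52.] rect [435.4 360.7  69.7  61.5   1.9] cent 435.3 363.3 area 3563
shift cm [-10.138  -0.227  13.   ] rz 0.0 dist 164.9 rows>= 4.0
shift cm [-10.138  -0.227  23.   ] rz 0.0 dist 251.4 rows>= 7.0
```

Request:
{"name": "play_rows", "arguments": {"rows": [[0, [-5, -0.1, 6.5], [0, 0, 0]], [0, [-10.1, -0.3, 12], [0, 0, 0]], [0, [-10.1, -0.3, 12], [0, 0, 0]], [0, [-10.1, -0.3, 12], [0, 0, 0]], [0, [-10.1, -0.3, 15], [0, 0, 0]], [0, [-10.1, -0.3, 18], [0, 0, 0]], [0, [-10.1, -0.3, 21], [0, 0, 0]], [0, [-10.1, -0.3, 23], [0, 0, 0]], [0, [-10.1, -0.3, 23], [0, 0, 0]], [0, [-10.1, -0.3, 23], [0, 0, 0]], [0, [-10.1, -0.3, 23], [0, 0, 0]]]}}

```text
clock: 2.7
eef_pos: [597.9, -17.3, 101.1]
tcp_rot: [3.141, 0.001, 2.921]
contact_force: [-0.4, -0.1, 0.9]
opening: 1.0
```

```bash
python3 - <<'E'
from h import *
s=readout.sense();print(s['eef_pos'],s['tcp_rot'],s['qvel'].round(3))
shot('wrist','w2')
E
```

```text
[597.91003425 -17.33104363 101.13792701] [3.14123589e+00 1.45121825e-03 2.92089470e+00] [-0.007 -0.018 -0.01  -0.002 -0.004 -0.002]
```

View pics/w2.png

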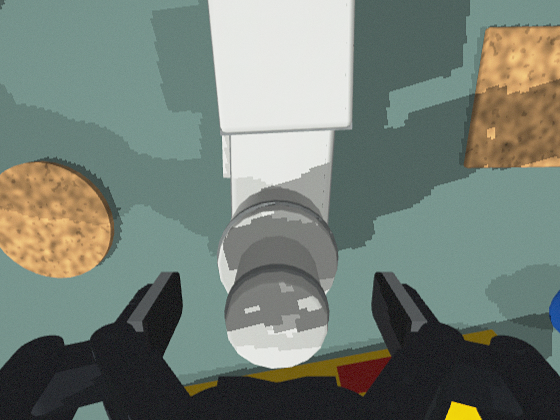

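Request:
{"name": "play_rows", "arguments": {"rows": [[60, [0, 0, 0], [0, 0, 0]], [100, [0, 0, 0], [0, 0, 0]], [140, [0, 0, 0], [0, 0, 0]], [170, [0, 0, 0], [0, 0, 0]], [200, [0, 0, 0], [0, 0, 0]], [200, [0, 0, 0], [0, 0, 0]], [200, [0, 0, 0], [0, 0, 0]], [200, [0, 0, 0], [0, 0, 0]], [200, [0, 0, 0], [0, 0, 0]]], "squeeze": 25}}

```text
clock: 3.5
eef_pos: [597.6, -18.1, 100.6]
tcp_rot: [3.141, 0.001, 2.92]
contact_force: [-2.5, 0.0, 6.3]
opening: 0.461
```

```bash
python3 plan.py 597.6 -18 100.6 2.92 434.5 369 150 2.92;python3 plan.py 597.6 -18 100.6 2.92 434.5 369 15 2.92
```

```text
shift cm [24.417 34.169 -4.94 ] rz 0.0 dist 422.9 rows>= 11.0
shift cm [24.417 34.169  8.56 ] rz 0.0 dist 428.6 rows>= 11.0
```

Request:
{"name": "play_rows", "arguments": {"rows": [[200, [0, 0, -0.5], [0, 0, 0]], [200, [0, 0, -1.5], [0, 0, 0]], [200, [0, 0, -3.5], [0, 0, 0]], [200, [0, 0, -6], [0, 0, 0]], [200, [0, 0, -6], [0, 0, 0]]]}}

```text
clock: 3.92
eef_pos: [599.8, -18.3, 164.8]
tcp_rot: [3.14, 0.006, 2.92]
contact_force: [0.9, 0.1, 0.3]
opening: 0.462
```

Request:
{"name": "play_rows", "arguments": {"rows": [[200, [1.2, 1.7, 0], [0, 0, 0]], [200, [3.5, 4.9, 0], [0, 0, 0]], [200, [5.9, 8.2, 0], [0, 0, 0]], [200, [8.3, 11.6, 0], [0, 0, 0]], [200, [10.7, 15, 0], [0, 0, 0]], [200, [13.1, 18.3, 0], [0, 0, 0]], [200, [15.5, 21.7, 0], [0, 0, 0]], [200, [17.9, 25, 0], [0, 0, 0]], [200, [20.3, 28.4, 0], [0, 0, 0]], [200, [22.5, 31.5, 0], [0, 0, 0]], [200, [24, 33.6, 1], [0, 0, 0]], [200, [24.4, 34.2, 3], [0, 0, 0]]]}}

```text
clock: 4.92
eef_pos: [434.2, 374.0, 132.0]
tcp_rot: [3.136, 0.003, 2.922]
contact_force: [0.1, -0.9, -0.7]
opening: 0.464
```

Request:
{"name": "play_rows", "arguments": {"rows": [[200, [0, 0, 3], [0, 0, 0]], [200, [0, 0, 5], [0, 0, 0]], [200, [0, 0, 5], [0, 0, 0]], [200, [0, 0, 5], [0, 0, 0]]]}}

```text
clock: 5.25
eef_pos: [433.9, 368.7, 79.4]
tcp_rot: [-3.14, -0.001, 2.92]
contact_force: [0.6, -0.3, -0.6]
opening: 0.46
```

```bash
python3 - <<'E'
from h import *
s=readout.sense();print(s['eef_pos'],s['tcp_rot'],s['qvel'].round(3))
shot('wrist','w3');shot('top','top3');shot('side','side3')
E
python3 m.py w3 top3 side3; python3 s.py top3
```

```text
[433.85621362 368.70209423  79.37645034] [-3.13979020e+00 -1.29559291e-03  2.91986092e+00] [-0.005 -0.034 -0.029  0.001  0.007  0.   ]
w3 [142. 413.] rect [572.7 216.3  16.3  19.9  77.4] cent 576.2 217.9 area 168
w3 [ 45. 366.] rect [509.9 156.3  20.8  46.7  26.3] cent 513.0 156.0 area 540
w3 [279. 216.] rect [429.  370.5  68.9  59.4  74.6] cent 427.7 370.5 area 2884
top3 [409. 252.] rect [ 467.  -367.4  214.2   97.7    9.1] cent 467.2 -367.5 area 19865
top3 [218. 230.] rect [558.3 180.1  95.5  94.3  78.2] cent 558.4 180.4 area 8420
top3 [344. 221.] rect [ 567.4 -187.9   94.2   92.8   86.9] cent 567.0 -187.7 area 7036
side3 [325. 381.] rect [ 465.  -370.6  214.    97.4    9.2] cent 469.6 -367.2 area 18848
side3 [326. 288.] rect [ 565.3 -190.5   97.3   90.9   61.7] cent 565.2 -189.7 area 6955
side3 [256. 192.] rect [556.6 177.7  96.2  92.5  77.6] cent 556.7 177.4 area 8204
side3 [194. 166.] rect [431.8 366.6  71.3  69.8  65.5] cent 433.0 367.9 area 3888
top3 mid px [285. 207.] 417 medZ 92.1 rect [597.  -16.   61.3  62.9  86.9] mean [597.2 -16. ]
top3 mid px [278. 241.] 506 medZ 91.9 rect [502.6   7.7  62.5  62.8  79.7] mean [502.7   7.6]
top3 long px [282. 223.] 304 medZ 45.9 rect [563.9  -8.5  68.2  59.3  76.1] mean [560.1  -6.2]
top3 long px [276. 255.] 118 medZ 45.0 rect [469.2  16.9  63.8  17.2  78.7] mean [469.6  15.7]
```

View pics/w3.png

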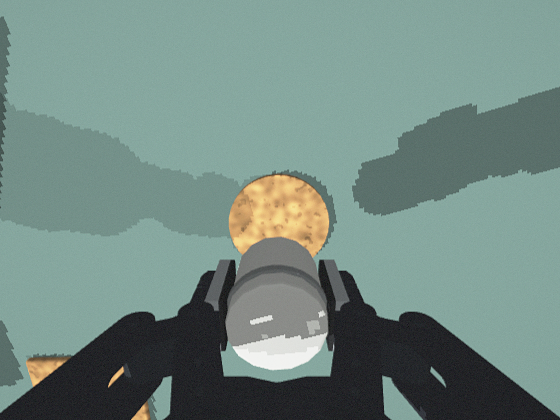

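```bash
cat > circ.py <<'E'
from h import *
from scipy.optimize import least_squares
def circ(n,box,R,z=6.,rowmax=420):
    p,d,c=load(n); hsv=cv2.cvtColor(p,cv2.COLOR_RGB2HSV)
    m=cv2.inRange(hsv,(5,60,60),(20,215,255)); m=cv2.morphologyEx(m,cv2.MORPH_CLOSE,np.ones((5,5)))
    x0,x1,y0,y1=box; k=np.zeros_like(m); k[y0:y1,x0:x1]=m[y0:y1,x0:x1]
    cs,_=cv2.findContours(k,cv2.RETR_EXTERNAL,cv2.CHAIN_APPROX_NONE); q=max(cs,key=cv2.contourArea)[:,0]
    q=q[(q[:,1]<rowmax)&(q[:,1]>y0)&(q[:,0]>x0)&(q[:,0]<x1-1)]
    P=ray(c,q[:,0],q[:,1],z)[:,:2]
    s=least_squares(lambda a:np.hypot(*(P-a[:2]).T)-a[2],[*P.mean(0),R],loss='soft_l1')
    s2=least_squares(lambda a:np.hypot(*(P-a[:2]).T)-R,P.mean(0),loss='soft_l1')
    print(n,'free',s.x.round(1),'fixedR',s2.x.round(1))
if __name__=='__main__':
    circ('w3',(200,360,150,330),35.,rowmax=235)
    circ('top0',(130,180,255,300),35.)
    circ('side0',(170,220,150,185),35.)
E
python3 circ.py
```

```text
w3 free [433.9 368.9  34.3] fixedR [434.7 368.7]
top0 free [434.6 370.9  35.5] fixedR [434.6 370.9]
side0 free [433.  367.9  35.3] fixedR [433.  367.9]
```

Request:
{"name": "play_rows", "arguments": {"rows": [[200, [0, 0, 2], [0, 0, 0]], [200, [0, 0, 4], [0, 0, 0]], [200, [0, 0, 5.3], [0, 0, 0]], [200, [0, 0, 5.9], [0, 0, 0]], [200, [0, 0, 6.2], [0, 0, 0]], [200, [0, 0, 6.3], [0, 0, 0]], [200, [0, 0, 6.35], [0, 0, 0]], [200, [0, 0, 6.35], [0, 0, 0]]]}}

```text
clock: 6.07
eef_pos: [434.9, 369.5, 17.0]
tcp_rot: [3.141, 0.001, 2.92]
contact_force: [-0.2, -0.9, -1.7]
opening: 0.464
```

Request:
{"name": "play_rows", "arguments": {"rows": [[200, [0, 0, 0.08], [0, 0, 0]], [200, [0, 0, 0.16], [0, 0, 0]], [200, [0, 0, 0.2], [0, 0, 0]], [200, [0, 0, 0.2], [0, 0, 0]], [200, [0, 0, 0.2], [0, 0, 0]]]}}

```text
clock: 6.48
eef_pos: [434.5, 369.3, 14.6]
tcp_rot: [3.141, 0.0, 2.92]
contact_force: [-1.0, -0.2, 3.1]
opening: 0.46
```

Request:
{"name": "play_rows", "arguments": {"rows": [[125, [0, 0, 0], [0, 0, 0]], [110, [0, 0, 0], [0, 0, 0]], [90, [0, 0, 0], [0, 0, 0]], [60, [0, 0, 0], [0, 0, 0]], [0, [0, 0, 0], [0, 0, 0]], [0, [0, 0, 0], [0, 0, 0]], [0, [0, 0, -2], [0, 0, 0]], [0, [0, 0, -6], [0, 0, 0]], [0, [0, 0, -10], [0, 0, 0]], [0, [0, 0, -14], [0, 0, 0]], [0, [0, 0, -15], [0, 0, 0]]]}}

```text
clock: 7.4
eef_pos: [436.8, 371.1, 170.5]
tcp_rot: [3.135, 0.005, 2.92]
contact_force: [1.5, 0.3, 0.6]
opening: 1.002
```

```bash
python3 - <<'E'
from h import *
s=readout.sense();print(s['eef_pos'],s['tcp_rot'],s['qvel'].round(3))
shot('wrist','w4')
E
```

```text
[436.75028803 371.14233808 170.47141163] [3.13498191 0.00498425 2.91970855] [ 0.001 -0.096 -0.048  0.001  0.152  0.002]
```

View pics/w4.png

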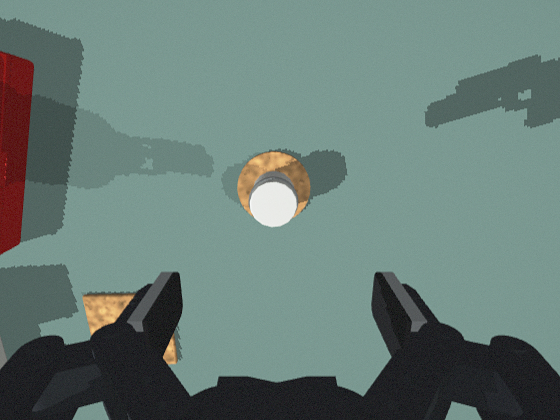

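```bash
cat > chk.py <<'E'
from h import *
from circ import circ
from scipy.optimize import least_squares
def top(n,box,z,R,vmin=185):
    p,d,c=load(n); x0,x1,y0,y1=box
    hsv=cv2.cvtColor(p,cv2.COLOR_RGB2HSV); m=cv2.inRange(hsv,(0,0,vmin),(180,40,255)); k=np.zeros_like(m); k[y0:y1,x0:x1]=m[y0:y1,x0:x1]
    cs,_=cv2.findContours(k,cv2.RETR_EXTERNAL,cv2.CHAIN_APPROX_NONE); q=max(cs,key=cv2.contourArea)[:,0]
    P=ray(c,q[:,0],q[:,1],z)[:,:2]
    s=least_squares(lambda a:np.hypot(*(P-a[:2]).T)-a[2],[*P.mean(0),R],loss='soft_l1')
    print(n,'top free',s.x.round(1),'rect',[np.round(t,1) for t in cv2.minAreaRect(P.astype(np.float32))])
E
python3 - <<'E'
from chk import *
circ('w4',(225,325,140,240),35.,rowmax=185); top('w4',(240,310,170,235),52.,20)
E
python3 plan.py 436 371 169 2.92 515 0 240 2.92
```

```text
w4 free [434.  368.9  33.5] fixedR [436.  368.4]
w4 top free [436.8 367.8  19. ] rect [array([436.7, 368. ]), array([38. , 37.9]), np.float64(77.1)]
shift cm [-15.861 -34.457  -7.1  ] rz 0.0 dist 385.9 rows>= 10.0
```

Request:
{"name": "play_rows", "arguments": {"rows": [[0, [-1.5, -3.4, -1], [0, 0, 0]], [0, [-3, -6.8, -2], [0, 0, 0]], [0, [-15.9, -34.5, -7.1], [0, 0, 0]], [0, [-15.9, -34.5, -7.1], [0, 0, 0]], [0, [-15.9, -34.5, -7.1], [0, 0, 0]], [0, [-15.9, -34.5, -7.1], [0, 0, 0]], [0, [-15.9, -34.5, -7.1], [0, 0, 0]], [0, [-15.9, -34.5, -7.1], [0, 0, 0]], [0, [-15.9, -34.5, -7.1], [0, 0, 0]], [0, [-15.9, -34.5, -7.1], [0, 0, 0]], [0, [-15.9, -34.5, -7.1], [0, 0, 0]], [0, [-15.9, -34.5, -7.1], [0, 0, 0]]]}}

```text
clock: 8.45
eef_pos: [513.3, -3.2, 234.4]
tcp_rot: [3.142, -0.001, 2.917]
contact_force: [0.3, 0.9, 0.2]
opening: 1.004
```

Request:
{"name": "play_rows", "arguments": {"rows": [[0, [0, 0, 0], [0, 0, 0]], [0, [0, 0, 0], [0, 0, 0]], [0, [0, 0, 0], [0, 0, 0]]]}}

```text
clock: 8.7
eef_pos: [513.2, -1.2, 234.8]
tcp_rot: [-3.142, -0.001, 2.921]
contact_force: [-0.1, 0.2, -0.1]
opening: 0.998
```

```bash
python3 - <<'E'
from h import *
s=readout.sense();print(s['eef_pos'],s['tcp_rot'],s['qvel'].round(3))
shot('wrist','w5')
E
python3 s.py w5; python3 m.py w5
```

```text
[513.20483523  -1.22576052 234.82371524] [-3.14157086e+00 -8.29305342e-04  2.92144110e+00] [ 0.002 -0.003 -0.003 -0.001  0.001 -0.001]
w5 mid px [283. 181.] 4674 medZ 90.9 rect [501.1   6.1  60.6  61.6  80. ] mean [500.3   6.4]
w5 mid px [280. 278.] 3122 medZ 90.9 rect [593.9 -16.9  62.   66.7  75.8] mean [593.1 -17. ]
w5 long px [283. 139.] 817 medZ 44.7 rect [467.6  14.7  62.5  16.2  80.1] mean [468.9  13.8]
w5 long px [282. 230.] 1668 medZ 45.0 rect [571.5 -10.3  62.8  53.7  76.1] mean [563.1  -7.2]
w5 [137. 250.] rect [ 564.8 -189.4   90.    96.    22.1] cent 565.6 -189.4 area 6774
w5 [ 14. 245.] rect [ 531.8 -321.8   59.1  127.6   63. ] cent 533.1 -333.2 area 3799
w5 [438. 179.] rect [558.1 176.6  92.5  91.6  78.3] cent 558.0 176.7 area 8244
```

View pics/w5.png

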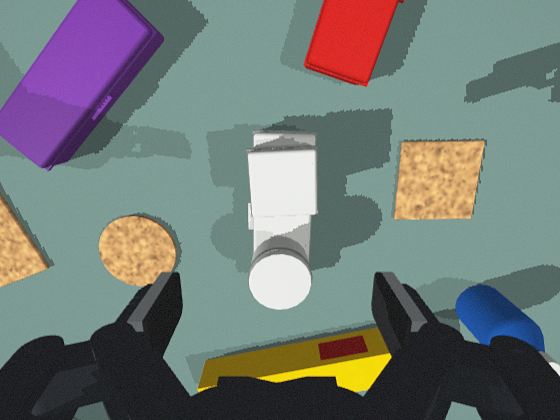

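```bash
python3 plan.py 513.2 -1.2 234.8 2.92 596 -17 57 2.92
```

```text
shift cm [-8.425  0.278 17.78 ] rz 0.0 dist 196.8 rows>= 5.0
```

Request:
{"name": "play_rows", "arguments": {"rows": [[0, [-4, 0.28, 2], [0, 0, 0]], [0, [-8.4, 0.28, 4], [0, 0, 0]], [0, [-8.4, 0.28, 7], [0, 0, 0]], [0, [-8.4, 0.28, 9], [0, 0, 0]], [0, [-8.4, 0.28, 11], [0, 0, 0]], [0, [-8.4, 0.28, 14], [0, 0, 0]], [0, [-8.4, 0.28, 16], [0, 0, 0]], [0, [-8.4, 0.28, 17.5], [0, 0, 0]], [0, [-8.4, 0.28, 17.8], [0, 0, 0]], [0, [-8.4, 0.28, 17.8], [0, 0, 0]], [0, [-8.4, 0.28, 17.8], [0, 0, 0]]]}}

```text
clock: 9.67
eef_pos: [596.6, -17.7, 57.9]
tcp_rot: [3.141, 0.0, 2.92]
contact_force: [1.4, -0.6, 0.5]
opening: 0.999
```

```bash
python3 - <<'E'
from h import *
s=readout.sense();print(s['eef_pos'],s['tcp_rot'],s['contact_force'].round(1))
shot('wrist','w6')
E
```

```text
[596.56268367 -17.66146249  57.87013457] [3.14148733e+00 4.81931940e-04 2.92047055e+00] [ 1.4 -0.6  0.5]
```

View pics/w6.png

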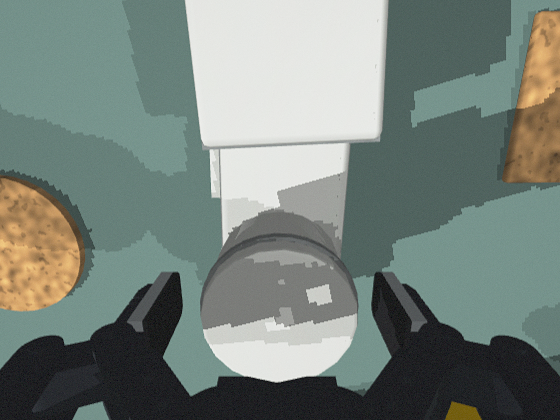

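Request:
{"name": "play_rows", "arguments": {"rows": [[30, [0, 0, 0], [0, 0, 0]], [50, [0, 0, 0], [0, 0, 0]], [70, [0, 0, 0], [0, 0, 0]], [90, [0, 0, 0], [0, 0, 0]], [120, [0, 0, 0], [0, 0, 0]], [150, [0, 0, 0], [0, 0, 0]], [150, [0, 0, 0], [0, 0, 0]], [150, [0, 0, 0], [0, 0, 0]]], "squeeze": 30}}

```text
clock: 10.38
eef_pos: [596.8, -18.0, 58.4]
tcp_rot: [3.141, 0.001, 2.92]
contact_force: [-0.5, 2.1, 7.1]
opening: 0.714
```

```bash
python3 plan.py 596.4 -17.5 57.6 2.92 566.8 -188.4 70 2.92
```

```text
shift cm [ -0.868 -17.323  -1.24 ] rz 0.0 dist 173.9 rows>= 5.0
```

Request:
{"name": "play_rows", "arguments": {"rows": [[150, [0, 0, -0.4], [0, 0, 0]], [150, [0, 0, -1.2], [0, 0, 0]], [150, [0, 0, -3], [0, 0, 0]], [150, [0, 0, -5.5], [0, 0, 0]], [150, [0, -0.8, -6.5], [0, 0, 0]], [150, [-0.1, -3, -6.5], [0, 0, 0]], [150, [-0.3, -6, -6.5], [0, 0, 0]], [150, [-0.5, -9.5, -6.5], [0, 0, 0]], [150, [-0.7, -13, -6.5], [0, 0, 0]], [150, [-0.87, -15.8, -6.5], [0, 0, 0]], [150, [-0.87, -17.3, -6.5], [0, 0, 0]], [150, [-0.87, -17.3, -4], [0, 0, 0]]]}}

```text
clock: 11.38
eef_pos: [568.7, -193.7, 101.3]
tcp_rot: [-3.14, 0.008, 2.917]
contact_force: [1.0, -0.4, -1.8]
opening: 0.715
```

Request:
{"name": "play_rows", "arguments": {"rows": [[150, [0, 0, 2], [0, 0, 0]], [150, [0, 0, 2], [0, 0, 0]], [150, [0, 0, 2], [0, 0, 0]], [150, [0, 0, 2], [0, 0, 0]]]}}

```text
clock: 11.72
eef_pos: [566.9, -189.0, 78.1]
tcp_rot: [-3.141, 0.001, 2.92]
contact_force: [0.7, 0.4, -2.1]
opening: 0.716
```

```bash
python3 - <<'E'
from h import *
s=readout.sense();print(s['eef_pos'],s['tcp_rot'],s['contact_force'].round(1))
shot('wrist','w7')
E
```

```text
[ 566.94128242 -189.03138203   78.13884943] [-3.14144363e+00  6.73315755e-04  2.91998688e+00] [ 0.7  0.4 -2.1]
```

View pics/w7.png

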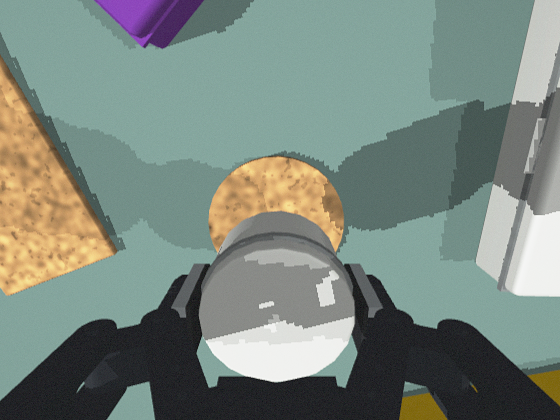

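```bash
python3 - <<'E'
from circ import *
circ('w7',(195,365,140,260),47.,rowmax=215)
circ('w1',(110,210,190,280),47.);circ('top0',(320,370,200,245),47.);circ('side0',(295,355,265,315),47.)
E
```

```text
w7 free [ 546.  -186.3   29.4] fixedR [ 567.9 -190.9]
w1 free [ 566.7 -189.3   46.8] fixedR [ 566.7 -189.3]
top0 free [ 567.  -187.8   47.3] fixedR [ 567.1 -187.8]
side0 free [ 565.3 -189.7   47.2] fixedR [ 565.3 -189.7]
```

Request:
{"name": "play_rows", "arguments": {"rows": [[150, [0, 0, 2], [0, 0, 0]], [150, [0, 0, 4], [0, 0, 0]], [150, [0, 0, 5.2], [0, 0, 0]], [150, [0, 0, 5.6], [0, 0, 0]], [150, [0, 0, 5.75], [0, 0, 0]], [150, [0, 0, 5.85], [0, 0, 0]], [150, [0, 0, 5.9], [0, 0, 0]], [150, [0, 0, 5.95], [0, 0, 0]], [150, [0, 0, 5.95], [0, 0, 0]]]}}

```text
clock: 12.52
eef_pos: [567.1, -189.0, 18.5]
tcp_rot: [-3.141, 0.001, 2.92]
contact_force: [-0.2, 0.3, -0.5]
opening: 0.716
```

Request:
{"name": "play_rows", "arguments": {"rows": [[150, [0, 0, 0.05], [0, 0, 0]], [150, [0, 0, 0.1], [0, 0, 0]], [150, [0, 0, 0.1], [0, 0, 0]]]}}

```text
clock: 12.77
eef_pos: [567.2, -189.0, 18.4]
tcp_rot: [-3.141, 0.001, 2.92]
contact_force: [-4.5, 1.5, 13.4]
opening: 0.717
```

Contact is made. Releasing and rising.

Request:
{"name": "play_rows", "arguments": {"rows": [[68, [0, 0, 0], [0, 0, 0]], [60, [0, 0, 0], [0, 0, 0]], [40, [0, 0, 0], [0, 0, 0]], [0, [0, 0, 0], [0, 0, 0]], [0, [0, 0, 0], [0, 0, 0]], [0, [0, 0, 0], [0, 0, 0]], [0, [0, 0, -2], [0, 0, 0]], [0, [0, 0, -6], [0, 0, 0]], [0, [0, 0, -10], [0, 0, 0]], [0, [0, 0, -14], [0, 0, 0]], [0, [0, 0, -15], [0, 0, 0]]]}}

```text
clock: 13.68
eef_pos: [569.6, -189.8, 173.1]
tcp_rot: [-3.141, 0.008, 2.92]
contact_force: [1.0, -0.2, -0.5]
opening: 0.995
```

```bash
python3 - <<'E'
from h import *
s=readout.sense();print(s['eef_pos'],s['tcp_rot'],s['qvel'].round(3))
shot('wrist','w8')
from chk import *
circ('w8',(195,365,100,260),47.,rowmax=200); top('w8',(200,360,130,300),52.,31)
E
python3 plan.py 568 -189.5 167 2.92 501.5 6.5 210 2.967
```

```text
[ 569.55037016 -189.83146631  173.14408378] [-3.14070428  0.00835288  2.91973662] [-0.    -0.091 -0.048 -0.002  0.147  0.001]
w8 free [ 565.7 -190.3   44.5] fixedR [ 568.9 -191. ]
w8 top free [ 568.4 -190.3   29.9] rect [array([ 568.4, -190.2]), array([60.2, 59.9]), np.float64(11.1)]
shift cm [10.795 17.659 -4.3  ] rz -0.047 dist 211.4 rows>= 6.0
```

View pics/w8.png

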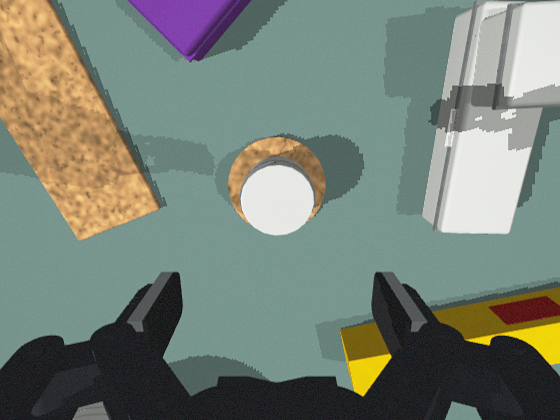

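Request:
{"name": "play_rows", "arguments": {"rows": [[0, [3, 5, -4.3], [0, 0, -0.047]], [0, [6, 9, -4.3], [0, 0, -0.047]], [0, [8.5, 13, -4.3], [0, 0, -0.047]], [0, [10.8, 16.5, -4.3], [0, 0, -0.047]], [0, [10.8, 17.7, -4.3], [0, 0, -0.047]], [0, [10.8, 17.7, -4.3], [0, 0, -0.047]], [0, [10.8, 17.7, -4.3], [0, 0, -0.047]], [0, [10.8, 17.7, -4.3], [0, 0, -0.047]], [0, [10.8, 17.7, -4.3], [0, 0, -0.047]], [0, [10.8, 17.7, -4.3], [0, 0, -0.047]]]}}

```text
clock: 14.57
eef_pos: [500.5, 6.5, 209.3]
tcp_rot: [-3.141, -0.0, 2.966]
contact_force: [0.3, -0.9, -0.1]
opening: 0.999
```

```bash
python3 - <<'E'
from h import *
s=readout.sense();print(s['eef_pos'],s['tcp_rot'],s['qvel'].round(3))
shot('wrist','w9');shot('top','top9')
E
python3 s.py w9 top9; python3 m.py w9
```

```text
[500.45817708   6.47240051 209.3352946 ] [-3.14120362e+00 -4.78057689e-04  2.96552903e+00] [-0.004 -0.001  0.002  0.002  0.001  0.003]
w9 mid px [278. 204.] 5327 medZ 90.9 rect [500.8   6.2  60.5  61.7  79.9] mean [499.7   6.4]
w9 long px [280. 157.] 1002 medZ 44.8 rect [469.   14.7  63.8  16.1  79. ] mean [469.1  14. ]
w9 long px [273. 277.] 4400 medZ 45.0 rect [591.8 -15.2  62.5  90.5  75.9] mean [591.3 -14.8]
top9 mid px [278. 245.] 321 medZ 91.7 rect [495.4   8.9  62.3  48.2  79.7] mean [491.1   8.2]
top9 long px [272. 254.] 49 medZ 46.1 rect [476.3  18.7  56.4  11.4  86.9] mean [475.1  26.8]
w9 [  8. 264.] rect [ 543.4 -312.5   29.6   68.6   65.5] cent 545.7 -318.4 area 1077
w9 [126. 252.] rect [ 554.1 -181.2   91.1   67.3   50.3] cent 547.2 -176.1 area 2322
w9 [440. 203.] rect [558.  176.5  92.5  91.8  78.1] cent 557.9 176.6 area 8273
```

View pics/w9.png

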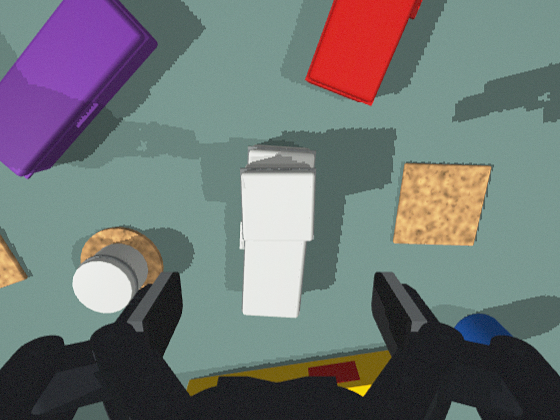

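```bash
python3 plan.py 500.5 6.5 209.4 2.966 501 6.2 58 2.967; python3 plan.py 501 6.2 58 2.967 557.8 177.2 78 2.932
```

```text
shift cm [-0.054 -0.021 15.14 ] rz -0.001 dist 151.4 rows>= 4.0
shift cm [-2.623 17.827 -2.   ] rz 0.035 dist 181.3 rows>= 5.0
```

Request:
{"name": "play_rows", "arguments": {"rows": [[0, [-0.05, 0, 3], [0, 0, 0]], [0, [-0.05, 0, 6.5], [0, 0, 0]], [0, [-0.05, 0, 9.5], [0, 0, 0]], [0, [-0.05, 0, 12.5], [0, 0, 0]], [0, [-0.05, 0, 14.5], [0, 0, 0]], [0, [-0.05, 0, 15.1], [0, 0, 0]], [0, [-0.05, 0, 15.1], [0, 0, 0]], [0, [-0.05, 0, 15.1], [0, 0, 0]]]}}

```text
clock: 15.33
eef_pos: [501.2, 7.1, 59.3]
tcp_rot: [3.142, 0.0, 2.966]
contact_force: [-0.6, -0.3, 0.2]
opening: 1.001
```

Request:
{"name": "play_rows", "arguments": {"rows": [[30, [0, 0, 0], [0, 0, 0]], [50, [0, 0, 0], [0, 0, 0]], [70, [0, 0, 0], [0, 0, 0]], [90, [0, 0, 0], [0, 0, 0]], [120, [0, 0, 0], [0, 0, 0]], [150, [0, 0, 0], [0, 0, 0]], [150, [0, 0, 0], [0, 0, 0]], [150, [0, 0, 0], [0, 0, 0]]], "squeeze": 30}}

```text
clock: 16.0
eef_pos: [501.5, 7.5, 60.0]
tcp_rot: [3.141, 0.002, 2.967]
contact_force: [-1.3, -1.0, 7.9]
opening: 0.697
```

Request:
{"name": "play_rows", "arguments": {"rows": [[150, [0, 0, -0.4], [0, 0, 0]], [150, [0, 0, -1.2], [0, 0, 0]], [150, [0, 0, -3], [0, 0, 0]], [150, [0, 0, -5.5], [0, 0, 0]], [150, [-0.1, 0.8, -6.5], [0, 0, 0.01]], [150, [-0.5, 3, -6.5], [0, 0, 0.02]], [150, [-1, 6, -6.5], [0, 0, 0.035]], [150, [-1.4, 9.5, -6.5], [0, 0, 0.035]], [150, [-1.9, 13, -6.5], [0, 0, 0.035]], [150, [-2.4, 16, -6.5], [0, 0, 0.035]], [150, [-2.6, 17.8, -6.5], [0, 0, 0.035]], [150, [-2.6, 17.8, -4], [0, 0, 0.035]]]}}

```text
clock: 17.0
eef_pos: [561.8, 183.1, 103.4]
tcp_rot: [3.136, 0.008, 2.934]
contact_force: [1.4, 0.4, -1.9]
opening: 0.696
```

Request:
{"name": "play_rows", "arguments": {"rows": [[150, [0, 0, 2], [0, 0, 0]], [150, [0, 0, 2], [0, 0, 0]], [150, [0, 0, 2], [0, 0, 0]], [150, [0, 0, 2], [0, 0, 0]]]}}

```text
clock: 17.33
eef_pos: [557.6, 178.3, 79.9]
tcp_rot: [3.141, 0.001, 2.932]
contact_force: [0.1, -0.1, -2.6]
opening: 0.692
```

```bash
python3 - <<'E'
from h import *
s=readout.sense();print(s['eef_pos'],s['tcp_rot'],s['contact_force'].round(1))
shot('wrist','w10');shot('top','top10')
E
python3 s.py w10 top10
```

```text
[557.63063341 178.29524479  79.8892842 ] [3.14123025e+00 6.17419973e-04 2.93156904e+00] [ 0.1 -0.1 -2.6]
w10 pot px [ 58. 350.] 173 medZ 144.8 rect [536.8 114.1   2.   20.2  32.1] mean [537.4 112.8]
w10 pot px [ 85. 396.] 314 medZ 141.8 rect [556.4 113.7   4.8  16.3  46.3] mean [556.1 113.8]
w10 long px [ 19. 284.] 8779 medZ 44.6 rect [557.2  24.   35.5 180.4  63.5] mean [551.8  19.7]
top10 long px [281. 227.] 1386 medZ 46.1 rect [549.8  -5.2  68.6 182.1  76.1] mean [549.4  -2.9]
```

View pics/w10.png

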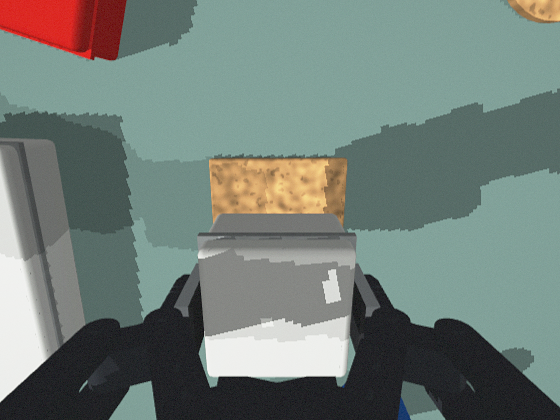

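```bash
python3 - <<'E'
from h import *
p,d,c=load('w10'); a=np.radians(-12); ex=np.array([np.cos(a),np.sin(a)]); ey=np.array([-ex[1],ex[0]])
T=ray(c,[209.5,348],[158,158],6)[:,:2]; print('trivet near edge',T.round(1),'ang',np.degrees(np.arctan2(*(T[0]-T[1])[::-1])).round(1),'len',np.linalg.norm(T[0]-T[1]))
print('centre from edge',T.mean(0)+46*ex)
B=ray(c,[199,356,206,350],[240,240,376,376],112)[:,:2]; print(B.round(1), B.mean(0)); B2=ray(c,[199,356],[235,235],112)[:,:2]
print('box near ang',np.degrees(np.arctan2(*(B2[0]-B2[1])[::-1])), 'len',np.linalg.norm(B2[0]-B2[1]),'centre',B2.mean(0)+30*ex)
p,d,c=load('w9')
hsv=cv2.cvtColor(p,cv2.COLOR_RGB2HSV)
E
```

```text
trivet near edge [[504.4 144. ]
 [523.3 232.4]] ang -102.1 len 90.44988122703838
centre from edge [558.79993941 178.63535047]
[[520.4 156.7]
 [532.3 211.9]
 [580.  142.5]
 [592.6 201.1]] [556.33659991 178.04924578]
box near ang -102.07783603173112 len 56.14753962993593 centre [553.80403485 178.48657613]
```

Request:
{"name": "play_rows", "arguments": {"rows": [[150, [-0.05, 0, 2], [0, 0, 0]], [150, [-0.05, 0, 4], [0, 0, 0]], [150, [-0.05, 0, 5.2], [0, 0, 0]], [150, [-0.05, 0, 5.6], [0, 0, 0]], [150, [-0.05, 0, 5.75], [0, 0, 0]], [150, [-0.05, 0, 5.8], [0, 0, 0]], [150, [-0.05, 0, 5.85], [0, 0, 0]], [150, [-0.05, 0, 5.85], [0, 0, 0]]]}}

```text
clock: 18.1
eef_pos: [558.3, 178.4, 21.1]
tcp_rot: [3.141, 0.001, 2.932]
contact_force: [0.3, 0.2, -2.3]
opening: 0.702
```

Request:
{"name": "play_rows", "arguments": {"rows": [[150, [0, 0, 0.04], [0, 0, 0]], [150, [0, 0, 0.08], [0, 0, 0]], [150, [0, 0, 0.12], [0, 0, 0]], [150, [0, 0, 0.12], [0, 0, 0]]]}}

```text
clock: 18.43
eef_pos: [558.1, 178.4, 20.1]
tcp_rot: [3.141, 0.001, 2.932]
contact_force: [-2.2, -0.6, 7.3]
opening: 0.695
```

Request:
{"name": "play_rows", "arguments": {"rows": [[70, [0, 0, 0], [0, 0, 0]], [62, [0, 0, 0], [0, 0, 0]], [40, [0, 0, 0], [0, 0, 0]], [0, [0, 0, 0], [0, 0, 0]], [0, [0, 0, 0], [0, 0, 0]], [0, [0, 0, 0], [0, 0, 0]], [0, [0, 0, -2], [0, 0, 0]], [0, [0, 0, -6], [0, 0, 0]], [0, [0, 0, -10], [0, 0, 0]], [0, [0, 0, -14], [0, 0, 0]], [0, [0, 0, -15], [0, 0, 0]], [0, [0, 0, -15], [0, 0, 0]]]}}

```text
clock: 19.43
eef_pos: [560.0, 179.0, 173.1]
tcp_rot: [3.138, 0.006, 2.932]
contact_force: [0.6, -0.5, -0.2]
opening: 0.997
```

```bash
python3 - <<'E'
from h import *
s=readout.sense();print(s['eef_pos'],s['tcp_rot'],s['qvel'].round(3))
shot('wrist','w11')
from chk import *
top('w11',(200,360,130,300),52.,31)
E
python3 m.py w11
python3 plan.py 559 178.5 170 2.932 520 2 280 2.906
```

```text
[560.03292917 178.96312984 173.06954038] [3.13810324 0.00614035 2.93180756] [-0.     0.058  0.057  0.002 -0.048  0.   ]
w11 top free [559.7 176.4  32. ] rect [array([559.9, 176.5]), array([57.9, 57.2]), np.float64(77.9)]
w11 [275. 177.] rect [558.1 178.2  91.2  90.8  77.9] cent 542.9 183.1 area 2941
w11 [463.  23.] rect [454.6 358.9  69.3  29.   66.9] cent 454.5 356.4 area 997
shift cm [  0.142 -18.075 -11.   ] rz 0.026 dist 211.6 rows>= 6.0
```

View pics/w11.png

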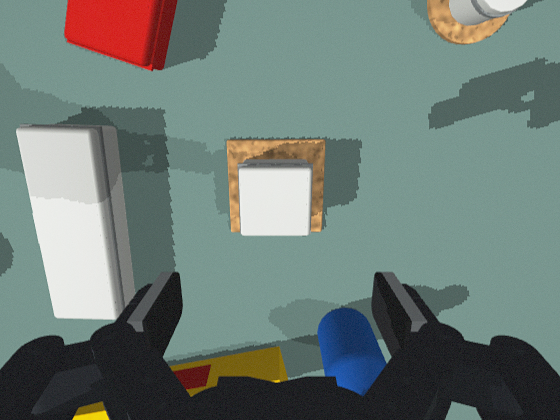

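Request:
{"name": "play_rows", "arguments": {"rows": [[0, [0.1, -1.5, -2], [0, 0, 0.026]], [0, [0.1, -5, -5], [0, 0, 0.026]], [0, [0.1, -9, -8], [0, 0, 0.026]], [0, [0.1, -13, -11], [0, 0, 0.026]], [0, [0.1, -16.5, -11], [0, 0, 0.026]], [0, [0.1, -18, -11], [0, 0, 0.026]], [0, [0.1, -18, -11], [0, 0, 0.026]], [0, [0.1, -18, -11], [0, 0, 0.026]], [0, [0.1, -18, -11], [0, 0, 0.026]]]}}

```text
clock: 20.23
eef_pos: [518.7, 2.7, 277.4]
tcp_rot: [-3.141, -0.003, 2.905]
contact_force: [0.0, 0.5, 1.0]
opening: 1.003
```

```bash
python3 - <<'E'
from h import *
s=readout.sense();print(s['eef_pos'],s['tcp_rot'],s['qvel'].round(3))
shot('wrist','w12')
from chk import *
top('w12',(200,350,80,300),46.,31)
E
python3 s.py w12
```

```text
[518.71511617   2.68235724 277.44713624] [-3.14144716e+00 -2.53426499e-03  2.90512260e+00] [ 0.02   0.003 -0.007  0.002  0.003 -0.002]
w12 top free [548.9  -0.6  64.1] rect [array([550.1,  -8.2]), array([ 65.2, 176.4]), np.float64(76.0)]
w12 long px [278. 196.] 7553 medZ 44.9 rect [548.3  -5.3  65.1 178.2  76.2] mean [543.6  -3.1]
```

View pics/w12.png

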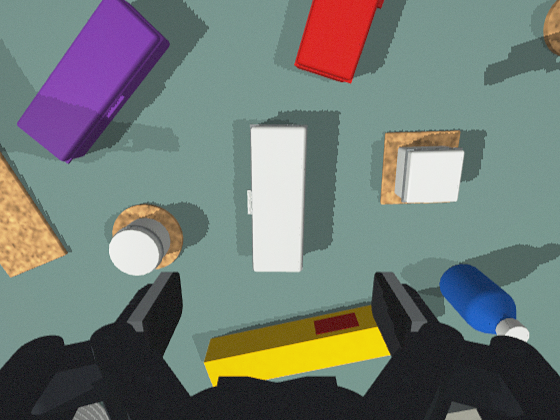

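```bash
python3 - <<'E'
from h import *
p,d,c=shot('side','side12')
a=cv2.resize(p[195:255,235:335,::-1],None,fx=7,fy=7,interpolation=cv2.INTER_CUBIC); cv2.imwrite('pics/z1.png',a)
p,d,c=load('w12'); cv2.imwrite('pics/z2.png',cv2.resize(p[115:285,225:330,::-1],None,fx=3.4,fy=3.4,interpolation=cv2.INTER_CUBIC))
E
```

```text
(no output)
```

View pics/z1.png

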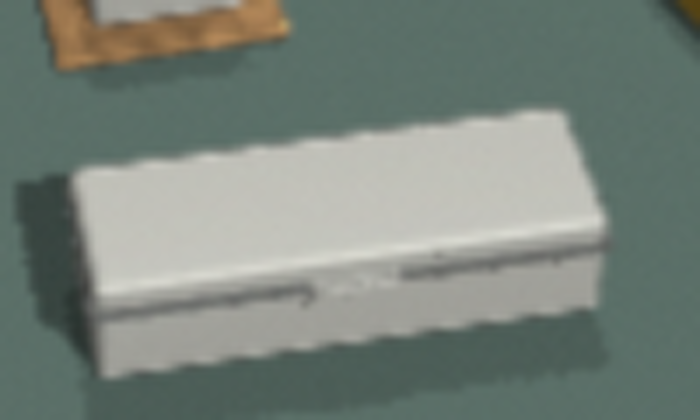

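View pics/z2.png

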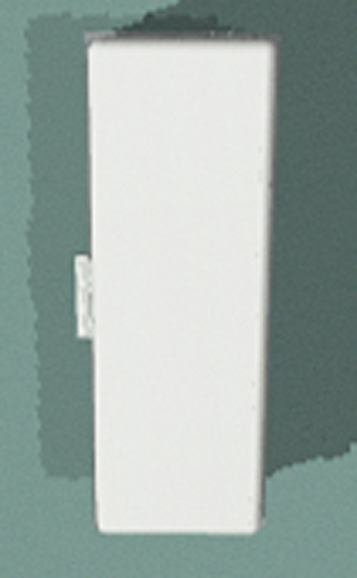

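```bash
python3 - <<'E'
from h import *
p,d,c=load('w12'); P=cloud(d,c)
hsv=cv2.cvtColor(p,cv2.COLOR_RGB2HSV); m=cv2.inRange(hsv,(0,0,225),(180,40,255))
k=np.zeros_like(m); k[80:300,200:350]=m[80:300,200:350]; k=cv2.morphologyEx(k,cv2.MORPH_OPEN,np.ones((21,21)))
cs,_=cv2.findContours(k,cv2.RETR_EXTERNAL,cv2.CHAIN_APPROX_NONE); q=max(cs,key=cv2.contourArea)[:,0]
Q=ray(c,q[:,0],q[:,1],46.)[:,:2]; print(cv2.minAreaRect(Q.astype(np.float32)))
p,d,c=load('top10')
E
python3 s.py top10 side12
```

```text
((550.8148803710938, -6.269931793212891), (57.34996032714844, 173.0404815673828), 76.0804214477539)
top10 long px [281. 227.] 1386 medZ 46.1 rect [549.8  -5.2  68.6 182.1  76.1] mean [549.4  -2.9]
side12 long px [282. 225.] 1530 medZ 46.3 rect [545.9 -10.5  74.7 180.8  75.9] mean [545.   -9.6]
```

```bash
python3 -c "
from h import *
print(readout.sense()['qpos'].round(2))"; python3 plan.py 518.7 2.7 277.4 2.905 550 -5.5 14 2.899; python3 plan.py 550 -5.5 14 2.899 467 -368.2 90 3.302
```

```text
[ 0.    0.14  1.8   0.    1.2  -1.33]
shift cm [-3.235 -0.064 26.34 ] rz 0.006 dist 265.4 rows>= 7.0
shift cm [ -0.656 -37.202  -7.6  ] rz -0.403 dist 379.8 rows>= 10.0
```

Request:
{"name": "play_rows", "arguments": {"rows": [[0, [-1.6, 0, 4], [0, 0, 0.006]], [0, [-3.2, 0, 8], [0, 0, 0.006]], [0, [-3.2, -0.06, 12], [0, 0, 0.006]], [0, [-3.2, -0.06, 16], [0, 0, 0.006]], [0, [-3.2, -0.06, 17], [0, 0, 0.006]], [0, [-3.2, -0.06, 17], [0, 0, 0.006]], [0, [-3.2, -0.06, 17], [0, 0, 0.006]]]}}

```text
clock: 20.92
eef_pos: [550.6, -5.0, 109.6]
tcp_rot: [-3.142, -0.001, 2.901]
contact_force: [0.9, 0.5, 1.0]
opening: 0.998
```

```bash
python3 - <<'E'
from h import *
s=readout.sense();print(s['eef_pos'],s['tcp_rot'],s['qvel'].round(3))
shot('wrist','w13')
E
python3 s.py w13
```

```text
[550.60921236  -5.02390158 109.60790896] [-3.14151590e+00 -5.60324841e-04  2.90078846e+00] [-0.006 -0.039 -0.027  0.     0.001 -0.002]
w13 pot px [160. 302.] 1676 medZ 139.8 rect [538.  -53.7  22.1  38.7  50.6] mean [535.9 -50.2]
w13 pot px [392. 303.] 1815 medZ 139.3 rect [561.5  42.   38.6  22.1  11.7] mean [558.5  39.3]
w13 long px [278. 206.] 23339 medZ 45.0 rect [549.4  -4.5  61.7 177.8  76. ] mean [539.2  -1.9]
```

View pics/w13.png

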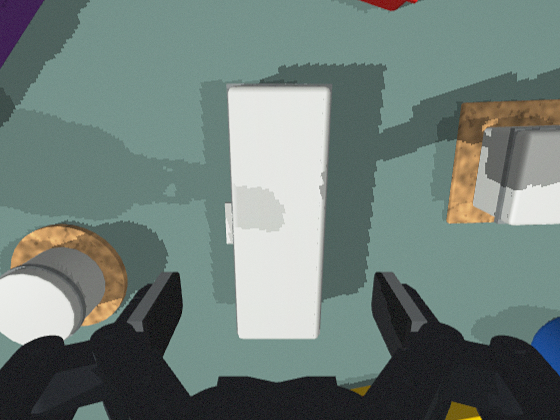

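Request:
{"name": "play_rows", "arguments": {"rows": [[0, [0.1, 0, 2.5], [0, 0, 0]], [0, [0.1, 0, 5], [0, 0, 0]], [0, [0.1, 0, 7], [0, 0, 0]], [0, [0.1, 0, 8.5], [0, 0, 0]], [0, [0.1, 0, 9.3], [0, 0, 0]], [0, [0.1, 0, 9.55], [0, 0, 0]], [0, [0.1, 0, 9.55], [0, 0, 0]], [0, [0.1, 0, 9.55], [0, 0, 0]]]}}

```text
clock: 21.63
eef_pos: [550.5, -5.4, 15.2]
tcp_rot: [3.141, 0.002, 2.9]
contact_force: [0.4, -0.7, 0.6]
opening: 0.999
```

Request:
{"name": "play_rows", "arguments": {"rows": [[30, [0, 0, 0], [0, 0, 0]], [50, [0, 0, 0], [0, 0, 0]], [70, [0, 0, 0], [0, 0, 0]], [90, [0, 0, 0], [0, 0, 0]], [120, [0, 0, 0], [0, 0, 0]], [150, [0, 0, 0], [0, 0, 0]], [150, [0, 0, 0], [0, 0, 0]], [150, [0, 0, 0], [0, 0, 0]], [150, [0, 0, 0], [0, 0, 0]]], "squeeze": 60}}

```text
clock: 22.38
eef_pos: [550.1, -5.2, 14.8]
tcp_rot: [3.141, 0.002, 2.899]
contact_force: [-1.6, 2.8, 11.6]
opening: 0.713
```

Request:
{"name": "play_rows", "arguments": {"rows": [[150, [0, 0, -0.3], [0, 0, 0]], [150, [0, 0, -1], [0, 0, 0]], [150, [0, 0, -2], [0, 0, 0]], [150, [0, 0, -3], [0, 0, 0]], [150, [0, 0, -3], [0, 0, 0]], [150, [0, 0, -3], [0, 0, 0]]]}}

```text
clock: 22.88
eef_pos: [549.9, -5.5, 44.6]
tcp_rot: [3.141, 0.002, 2.9]
contact_force: [0.9, -0.8, -3.0]
opening: 0.717
```

```bash
python3 - <<'E'
from h import *
s=readout.sense();print(s['eef_pos'],s['tcp_rot'],s['contact_force'].round(1),s['wrist_torque'])
shot('wrist','w14');shot('side','side14')
E
```

```text
[549.92005766  -5.50019752  44.57452647] [3.14120430e+00 1.81679972e-03 2.89979959e+00] [ 0.9 -0.8 -3. ] [-0.00135922  0.03817298  0.03567499]
```

View pics/w14.png

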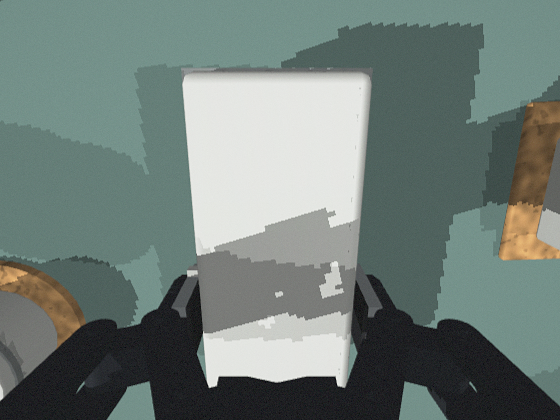

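View pics/side14.png

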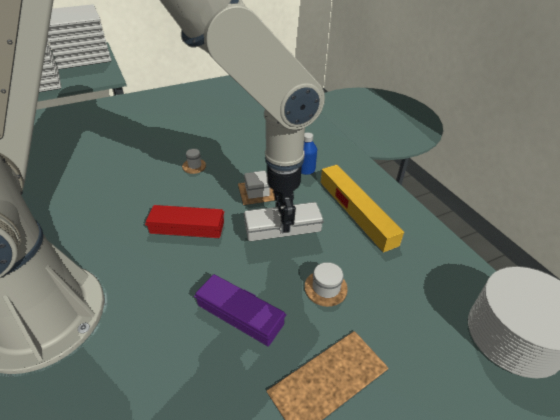

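Request:
{"name": "play_rows", "arguments": {"rows": [[150, [0, 0, -1.5], [0, 0, 0]], [150, [0, 0, -4], [0, 0, 0]], [150, [0, 0, -6.5], [0, 0, 0]], [150, [0, -1, -8], [0, 0, -0.02]], [150, [0, -3, -8], [0, 0, -0.05]], [150, [-0.1, -6, -8], [0, 0, -0.09]], [150, [-0.1, -9, -8], [0, 0, -0.13]], [150, [-0.2, -12, -8], [0, 0, -0.17]], [150, [-0.3, -15, -8], [0, 0, -0.21]], [150, [-0.3, -18, -8], [0, 0, -0.25]], [150, [-0.4, -21, -8], [0, 0, -0.28]], [150, [-0.4, -24, -8], [0, 0, -0.31]]]}}

```text
clock: 23.98
eef_pos: [494.8, -240.7, 123.0]
tcp_rot: [3.141, -0.001, -3.072]
contact_force: [0.2, 0.2, -3.5]
opening: 0.712
```

```bash
python3 plan.py 550 -5.5 44.6 2.9 467 -368.2 125 3.302;python3 -c "
import numpy as np
y=2.9;R=np.array([[np.cos(y),np.sin(y),0],[np.sin(y),-np.cos(y),0],[0,0,-1]])
c=R@np.array([-4,-240,-80])+[550,-5.5,44.6];print(c)
import os;os.system('python3 plan.py %f %f %f 3.21 467 -368.2 90 3.302'%tuple(c))"
```

```text
shift cm [ -0.619 -37.202  -8.04 ] rz -0.402 dist 380.7 rows>= 10.0
shift cm [  3.819 -12.64    3.46 ] rz -0.092 dist 136.5 rows>= 4.0
[ 496.46399365 -239.48695695  124.6       ]
```

Request:
{"name": "play_rows", "arguments": {"rows": [[150, [0.9, -3, 0], [0, 0, -0.03]], [150, [1.8, -6, 0], [0, 0, -0.06]], [150, [2.7, -9, 0.5], [0, 0, -0.09]], [150, [3.5, -11.5, 1], [0, 0, -0.092]], [150, [3.8, -12.6, 2], [0, 0, -0.092]], [150, [3.8, -12.6, 3], [0, 0, -0.092]], [150, [3.8, -12.6, 3.5], [0, 0, -0.092]], [150, [3.8, -12.6, 3.5], [0, 0, -0.092]], [150, [3.8, -12.6, 3.5], [0, 0, -0.092]]]}}

```text
clock: 24.73
eef_pos: [466.2, -366.2, 87.9]
tcp_rot: [3.14, -0.001, -2.98]
contact_force: [0.8, 0.2, -3.7]
opening: 0.716
```

```bash
python3 - <<'E'
from h import *
s=readout.sense();print(s['eef_pos'],s['tcp_rot'],s['contact_force'].round(1),s['qpos'].round(2))
shot('wrist','w15');shot('side','side15')
E
```

```text
[ 466.21716746 -366.15729337   87.88666111] [ 3.13997617e+00 -1.15779102e-03 -2.98037996e+00] [ 0.8  0.2 -3.7] [-0.67  0.47  1.81  0.    0.86 -2.4 ]
```

View pics/w15.png

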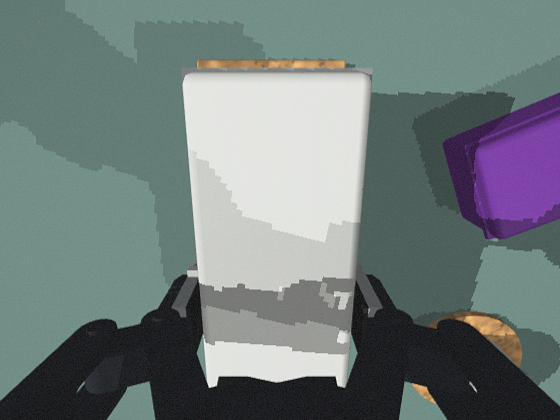

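View pics/side15.png

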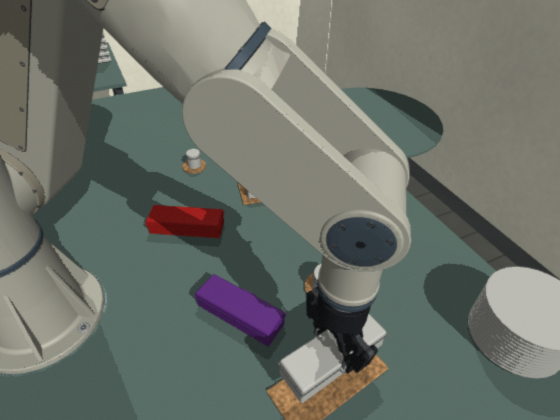

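```bash
python3 - <<'E'
from h import *
p,d,c=load('w15'); hsv=cv2.cvtColor(p,cv2.COLOR_RGB2HSV); m=cv2.inRange(hsv,(5,60,60),(20,215,255))
v,u=np.where(m[50:75,180:365]>0); u+=180; v+=50; print(u.min(),u.max(),v.min())
tl=[(x,v[u==x].min()) for x in range(u.min()+6,u.max()-6,4)]
k=np.array(tl); Q=ray(c,k[:,0],k[:,1],6)[:,:2]; f=np.polyfit(Q[:,1],Q[:,0],1); print('edge ang(normal)',np.degrees(np.arctan(-f[0])))
E=ray(c,[u.min()-.5,u.max()+.5],[v.min(),v.min()],6)[:,:2]; print(E.round(1),np.linalg.norm(E[0]-E[1]))
a=np.radians(9.2); ex=np.array([np.cos(a),np.sin(a)]); print('trivet centre',E.mean(0)+106*ex)
B=ray(c,[184,371],[76,76],119.)[:,:2]; print('box near',B,'ang',np.degrees(np.arctan2(*(B[0]-B[1])[::-1])),np.linalg.norm(B[0]-B[1]),B.mean(0)+90*ex)
B=ray(c,[208,346],[386,386],119.)[:,:2]; print(B)
E
```

```text
197 345 60
edge ang(normal) 9.227190821463479
[[ 370.7 -432.9]
 [ 355.9 -341.5]] 92.5403773858418
trivet centre [ 467.92875766 -370.27035416]
box near [[ 385.1801449  -409.60300855]
 [ 375.84045528 -352.08155208]] ang -80.7774379528155 58.274760889200515 [ 469.35256395 -366.45297342]
[[ 505.89175739 -390.32416992]
 [ 496.61744564 -332.41346605]]
```

Request:
{"name": "play_rows", "arguments": {"rows": [[150, [0, -0.2, 1.5], [0, 0, 0]], [150, [0, -0.32, 3], [0, 0, 0]], [150, [0, -0.32, 4.5], [0, 0, 0]], [150, [0, -0.32, 5.5], [0, 0, 0]], [150, [0, -0.32, 6.1], [0, 0, 0]], [150, [0, -0.32, 6.4], [0, 0, 0]], [150, [0, -0.32, 6.5], [0, 0, 0]], [150, [0, -0.32, 6.5], [0, 0, 0]], [150, [0, -0.32, 6.5], [0, 0, 0]]]}}

```text
clock: 25.58
eef_pos: [467.3, -371.2, 24.3]
tcp_rot: [-3.141, 0.001, -2.981]
contact_force: [-0.3, 0.3, -3.3]
opening: 0.714
```

```bash
python3 - <<'E'
from h import *
s=readout.sense();print(s['eef_pos'],s['tcp_rot'],s['contact_force'].round(1))
shot('wrist','w16')
E
```

```text
[ 467.2813461  -371.18785958   24.25786174] [-3.14078190e+00  7.31266732e-04 -2.98135768e+00] [-0.3  0.3 -3.3]
```

View pics/w16.png

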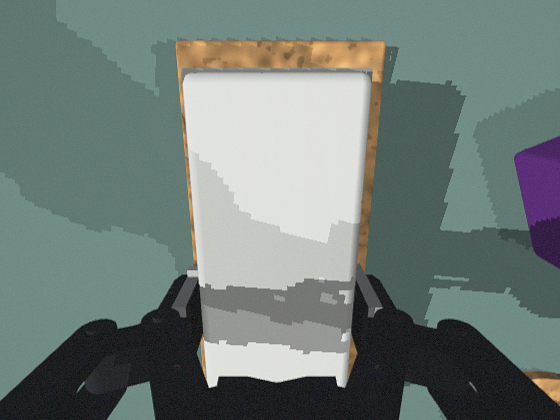

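```bash
python3 - <<'E'
from h import *
p,d,c=load('w16'); hsv=cv2.cvtColor(p,cv2.COLOR_RGB2HSV); m=cv2.inRange(hsv,(5,60,60),(20,215,255))
r_=np.where(m[48,150:410]>0)[0]+150; print(r_.min(),r_.max())
E=ray(c,[r_.min()-.5,r_.max()+.5],[48,48],6)[:,:2]; print(E.round(1),np.linalg.norm(E[0]-E[1]))
a=np.radians(9.2); ex=np.array([np.cos(a),np.sin(a)]); ey=np.array([-ex[1],ex[0]])
B=ray(c,[184,371.],[80,80],55.)[:,:2]; print(B.round(1),np.linalg.norm(B[0]-B[1]))
t=readout.sense()['eef_pos'][:2]
print('lat: trivet',E.mean(0)@ey,'box',B.mean(0)@ey,'tcp',t@ey, 'est top',np.array([467,-367.5])@ey,'side',np.array([465,-370.6])@ey)
w=ray(c,[280],[41.],6)[:,:2]; print('long: near edge+106',w@ex+106,'tcp',t@ex, 'top',np.array([467,-367.5])@ex)
E
```

```text
176 385
[[ 373.6 -432.3]
 [ 359.  -341.2]] 92.28593658466502
[[ 387.3 -414.5]
 [ 378.  -356.6]] 58.587364066403715
lat: trivet -440.35612460815975 box -441.7747067670539 tcp -441.1354988198533 est top -437.43709206640995 side -440.1774521127525
long: near edge+106 [402.97204624] tcp 401.91262945883517 top 402.23629931233603
```

Request:
{"name": "play_rows", "arguments": {"rows": [[150, [-0.05, 0.13, 0], [0, 0, 0]], [150, [-0.05, 0.13, 0.15], [0, 0, 0]], [150, [-0.05, 0.13, 0.25], [0, 0, 0]], [150, [-0.05, 0.13, 0.3], [0, 0, 0]], [150, [-0.05, 0.13, 0.3], [0, 0, 0]]]}}

```text
clock: 26.05
eef_pos: [467.2, -369.6, 20.8]
tcp_rot: [3.142, 0.0, -2.981]
contact_force: [-2.2, 0.8, 1.5]
opening: 0.712
```

Request:
{"name": "play_rows", "arguments": {"rows": [[150, [0, 0, 0.04], [0, 0, 0]], [150, [0, 0, 0.07], [0, 0, 0]], [150, [0, 0, 0.07], [0, 0, 0]]]}}

```text
clock: 26.3
eef_pos: [467.2, -369.6, 20.8]
tcp_rot: [3.142, 0.0, -2.982]
contact_force: [-3.7, 2.5, 10.6]
opening: 0.717
```

Seated. Releasing and retreating upward.

Request:
{"name": "play_rows", "arguments": {"rows": [[68, [0, 0, 0], [0, 0, 0]], [60, [0, 0, 0], [0, 0, 0]], [40, [0, 0, 0], [0, 0, 0]], [0, [0, 0, 0], [0, 0, 0]], [0, [0, 0, 0], [0, 0, 0]], [0, [0, 0, 0], [0, 0, 0]], [0, [0, 0, -2], [0, 0, 0]], [0, [0, 0, -6], [0, 0, 0]], [0, [0, 0, -10], [0, 0, 0]], [0, [0, 0, -14], [0, 0, 0]], [0, [0, 0, -18], [0, 0, 0]], [0, [0, 0, -22], [0, 0, 0]]]}}

```text
clock: 27.3
eef_pos: [466.8, -369.2, 241.9]
tcp_rot: [-3.142, 0.0, -2.981]
contact_force: [0.8, -1.0, -0.3]
opening: 1.0
```

Request:
{"name": "play_rows", "arguments": {"rows": [[0, [3, 2, -3], [0, 0, 0]], [0, [7, 5, -3], [0, 0, 0]], [0, [10, 8, -3], [0, 0, 0]], [0, [10, 8, -3], [0, 0, 0]], [0, [10, 8, -3], [0, 0, 0]], [0, [10, 8, -3], [0, 0, 0]]]}}

```text
clock: 27.8
eef_pos: [355.9, -306.8, 270.4]
tcp_rot: [-3.14, 0.001, -2.982]
contact_force: [0.9, 0.5, -0.1]
opening: 1.001
```

```bash
python3 - <<'E'
from h import *
s=readout.sense();print(s['eef_pos'],s['tcp_rot'],s['contact_force'].round(1))
for n in('wrist','top','side'): shot(n,n+'17')
E
```

```text
[ 355.94495307 -306.77534611  270.39860886] [-3.14028258e+00  1.20611516e-03 -2.98169382e+00] [ 0.9  0.5 -0.1]
```

View pics/wrist17.png

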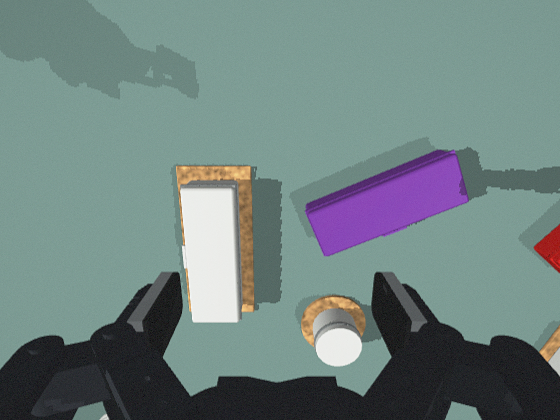

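View pics/top17.png

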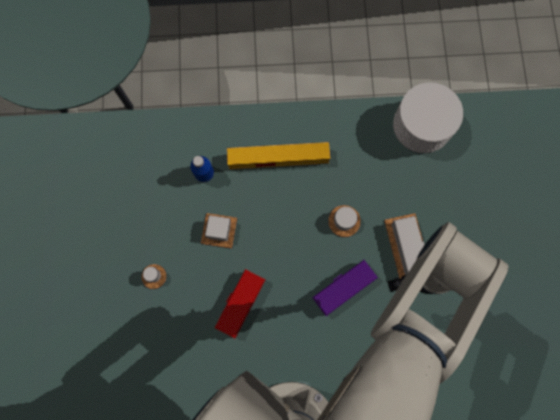

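View pics/side17.png

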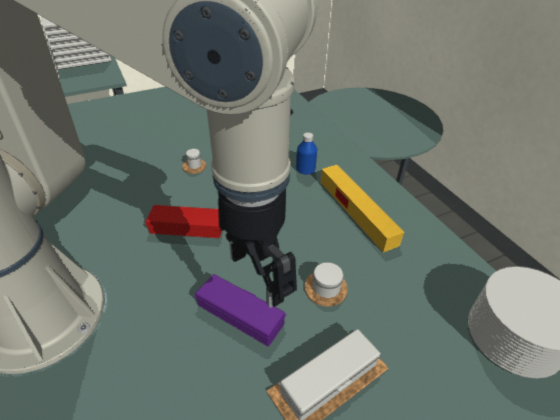

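```bash
cat > fin.py <<'E'
from h import *
import sys
C={'pot':(434.5,369),'square':(557.9,177.7),'round':(566.6,-189),'long':(467,-368.8)}
for n in sys.argv[1:]:
    p,d,c=load(n); P=cloud(d,c); hsv=cv2.cvtColor(p,cv2.COLOR_RGB2HSV)
    for k,(x,y) in C.items():
        h=110 if k=='long' else 50
        m=((abs(P[...,0]-x)<h)&(abs(P[...,1]-y)<h*.8)&(abs(P[...,2]-52)<7)&(hsv[...,1]<60)&(d>0)).astype(np.uint8)
        m=cv2.morphologyEx(m,cv2.MORPH_OPEN,np.ones((3,3)))
        cs,_=cv2.findContours(m,cv2.RETR_EXTERNAL,cv2.CHAIN_APPROX_NONE)
        if not cs: print(n,k,'none'); continue
        q=max(cs,key=cv2.contourArea)[:,0]; Q=ray(c,q[:,0],q[:,1],52.)[:,:2].astype(np.float32)
        print(n,k,[np.round(t,1) for t in cv2.minAreaRect(Q)],'trivet',(x,y),'medz',np.median(P[...,2][m>0]).round(1))
E
python3 fin.py wrist17 top17 side17; python3 m.py wrist17
python3 plan.py 356.5 -307 270 3.302 320 0 330 2.92
```

```text
wrist17 pot none
wrist17 square none
wrist17 round [array([ 564.9, -192. ]), array([64.6, 60.5]), np.float64(32.1)] trivet (566.6, -189) medz 51.0
wrist17 long [array([ 464.9, -369.8]), array([178.2,  61.4]), np.float64(9.2)] trivet (467, -368.8) medz 50.9
top17 pot [array([436.9, 368. ]), array([36.2, 36.7]), np.float64(89.7)] trivet (434.5, 369) medz 52.0
top17 square [array([559.1, 177.9]), array([60.5, 59. ]), np.float64(79.3)] trivet (557.9, 177.7) medz 52.2
top17 round [array([ 567.8, -188.5]), array([57. , 58.6]), np.float64(85.7)] trivet (566.6, -189) medz 52.4
top17 long [array([ 488. , -363.5]), array([137.1,  63.3]), np.float64(7.2)] trivet (467, -368.8) medz 52.4
side17 pot [array([434.3, 363.9]), array([48.4, 37.8]), np.float64(72.9)] trivet (434.5, 369) medz 52.5
side17 square none
side17 round [array([ 565.5, -191.9]), array([64.7, 59.6]), np.float64(60.7)] trivet (566.6, -189) medz 52.4
side17 long [array([ 465.3, -370.7]), array([180.2,  63. ]), np.float64(9.2)] trivet (467, -368.8) medz 52.6
wrist17 [552. 343.] rect [547.6 139.5  24.7  61.3  78.2] cent 551.8 136.9 area 885
wrist17 [331. 317.] rect [ 557.8 -195.    79.4   93.1   23.5] cent 549.6 -198.7 area 2794
wrist17 [222. 219.] rect [ 466.3 -370.3  209.5   93.2    9.1] cent 434.4 -352.9 area 4735
shift cm [-1.3   30.889 -6.   ] rz 0.382 dist 314.9 rows>= 8.0
```

```bash
python3 - <<'E'
from h import *
s=readout.sense();print(s['clock'],s['qvel'].round(3)); print(r.sign_off())
E
```

```text
27.95 [-0.001  0.007  0.003 -0.002  0.002  0.001]
the job is handed in; nothing more can be done
None
```

I took the stack apart and set all four containers upright on their trivets, in the order pot, tub, square box, long box. I handed the job in at about 28 s of the 128 s.

Each container was lowered until the wrist force showed contact, then released.

| Container | Offset from trivet centre | Alignment | Measured top height (51–52 mm) |
|---|---|---|---|
| Sauce pot | about 1–2.5 mm | round | as expected |
| Round tub | about 1–2 mm | round | as expected |
| Square box | about 1–2.5 mm | both at 77.9° | as expected |
| Long box | about 1.5 mm | 9.2° against 9.1° | as expected |

- **Disagreements:** The three cameras differed from each other by 2–4 mm, so I averaged between them. The final side view put the pot about 5 mm and the tub about 3 mm from their trivet centres. The visible front faces stretch that measurement, so I trusted the top and wrist views.
- **Not fully checked:** In the last pictures the arm hid the square box from the side camera and part of the long box from the top camera. Each was checked from the other views.
- **Bystanders:** I judged the bottle, the carton and the coloured look-alike boxes by eye in the last top view, and they appeared unmoved. At hand-in the arm was clear of everything.

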